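# Clamp a filter canister in the rack-fed holder

### The job

Stand the blue filter upright in the holder on the bench, between the stop and the sprung pad, and let go of it. Then wind the red knob clockwise, following it as its carriage travels, until the filter is pushed against the stop and held with about 10 N; its thin can dents above 20 N. Work the carriage by its knob only, leave the other parts on the bench where they are, and let go at the end.

Things in the scene. Friction and masses are not known exactly. Their poses are not given: they have to be found in the camera images.
- fixture: The holder, fixed to the bench: green base plate 130 mm (its x) by 310 mm (its y), 12 mm thick; origin at bench level. Along its y axis: a green stop with a black rubber face at the -y end, the nest, then a grey carriage with a black sprung pad and a red knob at the +y end. The carriage slides along the holder's y axis.
- nest (a point): Point on top of the base plate (12 mm above the bench) where the filter is to stand, on the centre line; axes as the holder's. At the start the pad is 35 to 51 mm away to +y. The stop's face (60 mm wide, 22 to 72 mm above the bench) was set by hand somewhere 30 to 42 mm to -y (not measured) and does not yield.
- saddle: The grey carriage, 110 by 120 mm, flat top 45 mm above the bench, an upright plate 55 mm high at its -y end. Origin on the knob's axis at 12 mm above the bench, axes as the holder's. Its pad (60 mm wide, 20 to 56 mm above the bench) has its face 80 mm to -y of the origin when free; a spring behind it gives 5 N per mm, up to 9 mm.
- knob_grip (a point): Centre of the knob's square red head, which moves with the carriage: 30 mm square, 34 mm tall (70 to 104 mm above the bench), this point 89 mm above the bench. x and y axes square to its flats and turning with it, z up. A hand holding it still may feel any moment within the friction band, so judge the clamping by the change between readings taken alike.
- knob (a joint): Knob angle in rad, growing clockwise seen from above, about 0 (carriage back) to 4.5 (forward). Each rad moves carriage and knob 12 mm to the holder's -y. Friction, about 24 N on the slide or 0.3 N m at the knob, holds it where it is left; each newton of clamping adds 0.012 N m to the turning moment. Force of the hand along the slide helps or hinders in the same ratio.
- filter_center (a point): Centre of the blue filter: a closed thin-walled can, 52 mm diameter, 85 mm tall, about 0.25 kg, standing upright on the bench; this point is half-way up, z along its axis.
- white_filter_center (a point): Centre of the white filter, 48 mm diameter, 92 mm tall, not wanted.
- orange_filter_center (a point): Centre of the orange filter, 50 mm diameter, 75 mm tall, not wanted.
- gear: Dark steel gear lying flat, 98 mm across, 40 mm tall with its hub; origin under its centre.
- carton: Blue carton, 75 by 110 by 80 mm tall; origin under its centre.
- bearing: Steel bearing ring, 72 mm across, 18 mm tall; origin under its centre.
- wrench: Steel wrench, 180 mm long, lying flat.
- bushing: Brass flanged bushing, 40 mm across, 35 mm tall; origin under its centre.
Not all that is in view belongs to the job. Leave any yellow look-alike of the part that bears filter_center alone.

How it is judged:
On the way, in this order (a step that is already met when the one before it is completed fails the run):
1. the blue filter stands upright in the holder, let go, not yet clamped (horizontal distance between filter_center and nest below 0.016 m and z of filter_center in the frame of nest below 0.048 m and angle between filter_center's own z axis and vertical below 0.08 rad and contact force between the fingers and filter below 0.3 N), for 0.2 s.
2. the pad presses the filter against the stop with 5 to 15 N (contact force between saddle and filter between 5 and 15 N), for 0.2 s.
At the end, for the whole second after the job is handed in: The blue filter stands upright (within 0.08 rad) on the base plate against the stop, within 15 mm of the holder's centre line, at rest, and the sprung pad holds it there with 5 to 15 N by itself (all of step 2 and x of filter_center in the frame of nest between -0.015 and 0.015 m and y of filter_center in the frame of nest below 0.002 m and z of filter_center in the frame of nest below 0.048 m and angle between filter_center's own z axis and vertical below 0.08 rad and linear speed of filter below 0.01 m/s); the robot touches nothing.
It fails at once if the filter is pressed by the carriage with more than 20 N (contact force between saddle and filter above 20 N).
It fails at once if the carriage is shoved (more than 6 N on it other than at its knob) (contact force between any of the arm, the fingers and saddle_c0 above 6 N or contact force between any of the arm, the fingers and saddle_c1 above 6 N or contact force between any of the arm, the fingers and pad_c0 above 6 N).
It fails at once if another part on the bench is moved more than 25 mm (distance of any of white_filter_center, orange_filter_center, gear, carton, bearing, wrench, bushing from where it was at the start of the episode above 0.025 m).
It also fails if it takes over 72 s, if anything falls off the work surface, if the arm or the gripper's body presses on something with over 40 N, if the wrist force passes 120 N, or if a joint passes its speed limit or range.

### The arm

A 6-joint arm with a two-finger parallel gripper is mounted at the origin on the work surface. World frame = base frame: x ahead of the robot, y to its left, z up, the work surface at z = 0. Lengths are in m, angles in rad, forces in N, time in s.
With the tool pointing down it reaches from about 0.25 to 0.725 m from the base axis. Payload 4 kg.
Tool frame: the origin (TCP) lies between the finger pads; the fingertips stand 11 mm ahead of it and the grasp point (between the pads) lies 8 mm behind it (bot.tip_extent is the distance from the TCP to the fingertips, in m); z points along the fingers, y is the line along which they close (so a half turn about z gives the same grasp; the last joint's range is limited). The gripper opens to 85 mm and grips with 20 to 120 N. Pads are 22 mm wide; open, the fingers measure 114 mm over their backs; the gripper's body (76 mm by 85 mm) begins 54 mm behind the grasp point. The pads swing forward as they close: fully open they stand 13 mm farther back than shut.
Start: joints at [-1.308, 0.241, 0.005, 1.335, 0, 1.571], TCP at [0.13, -0.483, 0.242] pointing down, gripper open.
Joint ranges: [-2.72, 2.72], [-1.05, 1.87], [-1.09, 1.28], [-1.99, 2.15], [-1.42, 1.44], [-3.14, 3.14]. Speed limits (rad/s): [2.79, 2.79, 3.14, 3.14, 3.14, 3.14].

### API

Orientations are given as a unit quaternion [x, y, z, w].
In Python, from workcell import bot gives the robot as it stands. The module is installed in compiled form; this text tells all that it offers.
- The arm moves only by the tool drive_tool, never from a script. Its argument "rows" is a list of rows, each an object of numbers: "dx", "dy", "dz": the shift along the tool's x, y, z in units of 50 mm (1.0 is 50 mm); "wx", "wy", "wz": the turn, a rotation vector about the tool's x, y, z in units of 5 degrees (1.0 is 5 degrees); "hand": the finger opening in mm, from 0 to 85.4. A call has 1 to 20 rows; each row is the pose to reach, as a shift and turn from the pose commanded when the call began, along the tool's axes at that moment; what a row does not reach only later rows make up. A row lasts 1/10 s, in which the tool goes at most 50 mm and 8.59 degrees, less where a joint would pass 70% of its speed; a pose out of reach is approached as far as the arm can. A call with a gripper value outside its range is refused whole. The fingers move at their own pace and stop on an object; the grip force is fixed at half the most. Time passes only in rows, so rows that repeat a pose let the fingers close. It gives the time, the measured TCP pose, the force, the opening and the grip force at its end, in the units of the state.
- bot.get_obs(): the state, without advancing time (a new reading comes with each control period).
- bot.camera(name): name is "scene" or "top" or "wrist"; returns the picture (384x512x3 uint8, red, green, blue); there is no depth.
- bot.get_calibration(name): a dict with "vfov" (degrees; the focal length in pixels is half the picture's height over the tangent of half this angle, whatever the lens; pixels are square), "cx", "cy" (the principal point, pixels), "origin" and "rotation" of the camera in the world; the wrist camera has in their place "mount" (4x4, takes a point from camera to tool coordinates, whose origin is the TCP and whose axes are the flange's). Camera axes: x right, y up, looking along -z (the intrinsics and any distortion apply to the point x, -y, -z); pixel columns grow to the right and rows downward; lengths in m; the calibration is good to about 2 mm. A picture is of the moment at which its call begins: read the wrist's pose just before it. get_calibration takes no time and is no camera call.
- bot.job_done(): hands the job in; it is judged then, once.
Trained networks look in the newest picture that a camera, given by its name, has taken for a name from the list of things; names that differ only in an ending like _2 or _b are one class to them, and where a whole thing is asked for, a point or a joint stands for the part that bears it (a point fixed in the world has none). Each returns a list of dicts, best first, with "score" (0 to 1); they miss things now and then, are a little off and sometimes report something else, mostly with a low value. They report only what shows in the picture. A call takes as long as a camera call. They do not tell look-alikes from the thing itself.
- bot.look_for(camera, thing): "extent" ([centre column, centre row, width, height] in pixels, round what is visible of it).
- bot.outline_of(camera, thing): "region" (384x512 bool, what is visible of it) and "extent" ([centre column, centre row, width, height] in pixels, round what is visible of it).
The state is a dict: "clock": time; "joint_pos": joint angles; "joint_vel": joint speeds; "tau": joint torques, N m; "eef_pos": TCP position; "tool_rot": TCP orientation; "ft_force": force on the tool from outside, world axes, zero at the start; "ft_torque": the same for the moment, N m; "grip_width": finger opening in m; "grasp_force": force on a finger pad.
Only numpy, scipy, OpenCV 4.12 (cv2) and the standard library are available. Lean on these libraries where they do the work, as an engineer would, in place of code of your own. Each camera call takes 0.05 s, during which the arm holds its last target. There are 200 camera calls.

## Working session

There is one attempt and no reset: what is moved stays moved. The work goes in short steps, Python scripts to look and compute and a tool call to move; the robot and the scene stay as the last step left them, time stands still between calls to the robot, and variables do not carry over. Pictures are saved under pics/ and viewed, at most 10 in all, crops included, and the job is handed in when it is done.

Besides the shell and the picture viewer there is one more tool, called after ">>>" as name([rows], argument=value, ...), one row to a line, values as JSON. drive_tool: Moves the arm, as the interface text tells. Its arguments: {"type":"object","properties":{"rows":{"type":"array","items":{"type":"object","properties":{"dx":{"type":"number"},"dy":{"type":"number"},"dz":{"type":"number"},"wx":{"type":"number"},"wy":{"type":"number"},"wz":{"type":"number"},"hand":{"type":"number"}}}}},"required":["rows"]}

```bash
mkdir -p pics; ls
python3 - <<'E'
from workcell import bot
import cv2,numpy as np
o=bot.get_obs();print({k:np.round(v,3) for k,v in o.items()}, bot.tip_extent)
a=bot.camera("scene");b=bot.camera("top")
cv2.imwrite("pics/a.png",cv2.resize(a,(800,600))[:,:,::-1]);cv2.imwrite("pics/b.png",cv2.resize(b,(800,600))[:,:,::-1])
for n in("scene","top","wrist"):print(n,bot.get_calibration(n))
for t in("filter_center","fixture","knob_grip","saddle","carton","white_filter_center"):
  for c in ("scene","top"):
    print(t,c,[(np.round(d["extent"],1),round(d["score"],2)) for d in bot.look_for(c,t)][:3])
E
```

```text
pics
{'clock': np.float64(0.0), 'joint_pos': array([-1.308,  0.241,  0.004,  1.335, -0.   ,  1.571]), 'joint_vel': array([ 0.001, -0.003, -0.001, -0.001, -0.   , -0.001]), 'tau': array([ 0.0000e+00, -3.7232e+01,  2.5241e+01,  1.7000e-02,  0.0000e+00,
        0.0000e+00]), 'eef_pos': array([ 0.13 , -0.482,  0.241]), 'tool_rot': array([ 0.991,  0.131, -0.   , -0.001]), 'ft_force': array([-0.639,  0.094, -0.478]), 'ft_torque': array([ 0.003, -0.022,  0.004]), 'grasp_force': np.float64(0.0), 'grip_width': np.float64(0.085)} 0.011
scene {'vfov': 53.905013950675375, 'cx': 255.8595822664176, 'cy': 190.12252910855582, 'origin': array([ 1.36947943, -0.17274327,  0.77554591]), 'rotation': array([0.31476962, 0.25289361, 0.55795462, 0.72501831])}
top {'vfov': 48.31313789892565, 'cx': 256.0335097681577, 'cy': 191.43259028054416, 'origin': array([ 0.36059111, -0.01041049,  1.40400555]), 'rotation': array([ 0.06314935, -0.06401321, -0.69491985,  0.71344297])}
wrist {'vfov': 60.252024672332205, 'cx': 251.10704627801377, 'cy': 188.43158326235326, 'mount': array([[-6.55382351e-04,  9.59281922e-01,  2.
[... 785 characters left out ...]
 (array([299.9, 160.8,   8.2,  17.7]), 0.44)]
knob_grip top [(array([200.8, 212.1,  19.2,   9.9]), 0.54), (array([177. , 159.1,  24.2,  25.9]), 0.4)]
saddle scene [(array([290.5, 168.8,  48.3,  38.1]), 0.9), (array([297.9, 160.2,  13.9,  21. ]), 0.73)]
saddle top [(array([207.6, 215.7,  39.5,  35. ]), 0.72), (array([176.4, 158.5,  23.6,  26. ]), 0.64)]
carton scene [(array([132.7, 248.8,  54.2,  50.9]), 0.83), (array([219.2, 243.2,  10.9,  14.6]), 0.25)]
carton top [(array([356.1, 164.2,  42.1,  31.2]), 0.9)]
white_filter_center scene [(array([191.8, 170.9,  22.8,  35. ]), 0.95), (array([364.9, 157.4,  27.8,  30.4]), 0.68)]
white_filter_center top [(array([302.9, 239.6,  18.1,  18.9]), 0.5)]
```

View pics/a.png

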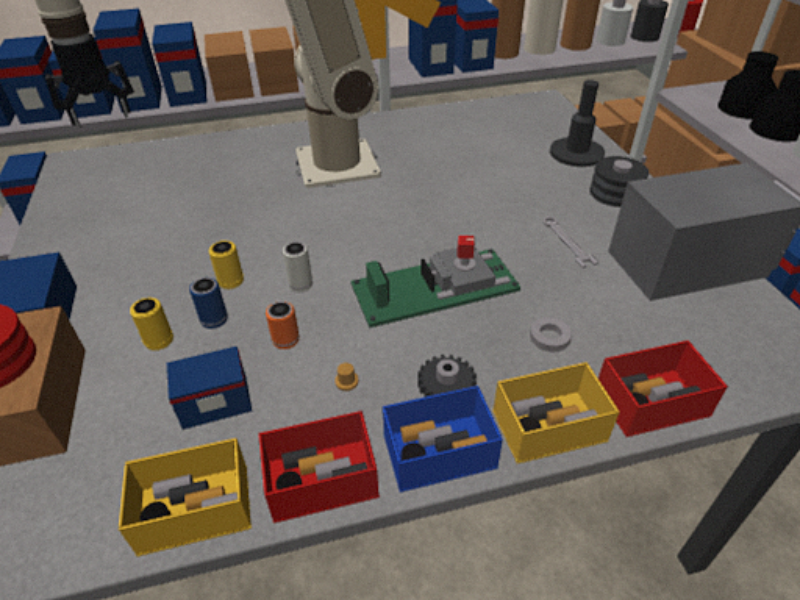

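View pics/b.png

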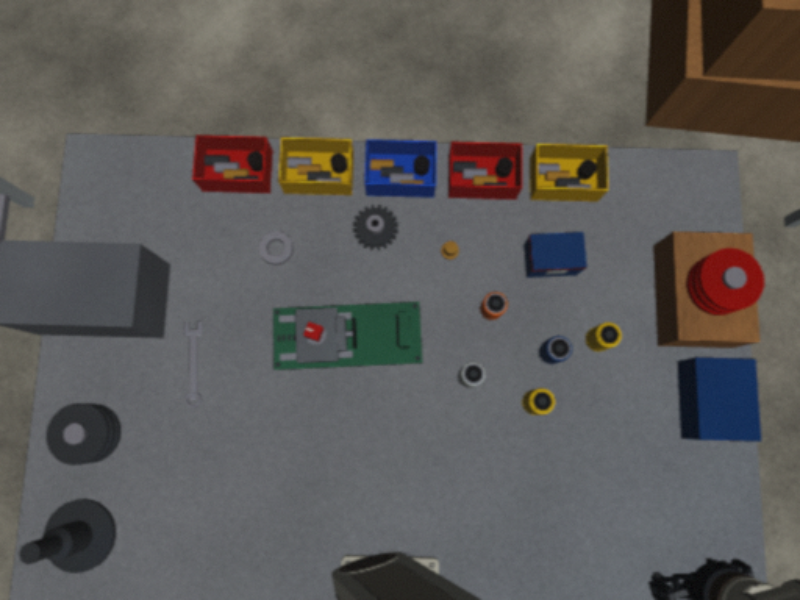

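The scene and top pictures show the blue filter (scene 208,302; top 557,348 in 800×600) between two yellow look-alikes. The holder lies along world y, with its stop at top (405,330) and the knob at (314,331).

```bash
cat > h.py <<'E'
from workcell import bot
import numpy as np, cv2
from scipy.spatial.transform import Rotation as R
def cam(n,o=None):
    c=bot.get_calibration(n); f=192/np.tan(np.radians(c["vfov"]/2))
    if n=="wrist":
        T=np.eye(4);T[:3,:3]=R.from_quat(o["tool_rot"]).as_matrix();T[:3,3]=o["eef_pos"]
        M=T@c["mount"]; return f,c["cx"],c["cy"],M[:3,3],M[:3,:3]
    return f,c["cx"],c["cy"],c["origin"],R.from_quat(c["rotation"]).as_matrix()
def ray(C,u,v):
    f,cx,cy,p,Q=C; d=Q@np.array([(u-cx)/f,-(v-cy)/f,-1]); return p,d
def onz(C,u,v,z):
    p,d=ray(C,u,v); return p+d*(z-p[2])/d[2]
def proj(C,X):
    f,cx,cy,p,Q=C; q=Q.T@(np.asarray(X)-p); return np.array([cx-f*q[0]/q[2],cy+f*q[1]/q[2]])
E
python3 - <<'E'
from h import *
k=.64
t=cam("top");s=cam("scene")
print("filt",onz(t,557*k,348*k,.085),onz(s,204*k,283*k,.085))
for n,u,v,z in(("y1",606,330,.085),("y2",541,398,.085),("or",495,304,.075),("wh",473,373,.092),("knob",314,331,.104)):print(n,onz(t,u*k,v*k,z).round(3))
print("knob scene",onz(s,466*k,240*k,.104))
print("corn",[onz(t,u*k,v*k,.012).round(3) for u,v in((273,308),(420,302),(422,362),(274,369))])
print("corn scene",[onz(s,u*k,v*k,.012).round(3) for u,v in((351,286),(371,322),(519,287),(494,251))])
E
```

```text
filt [ 0.51065281 -0.32204137  0.085     ] [ 0.50391828 -0.32418389  0.085     ]
y1 [ 0.549 -0.42   0.085]
y2 [ 0.412 -0.289  0.085]
or [ 0.598 -0.201  0.075]
wh [ 0.456 -0.155  0.092]
knob [0.529 0.158 0.104]
knob scene [0.53278019 0.16094118 0.104     ]
corn [array([0.588, 0.259, 0.012]), array([ 0.609, -0.051,  0.012]), array([ 0.482, -0.058,  0.012]), array([0.46 , 0.249, 0.012])]
corn scene [array([ 0.499, -0.06 ,  0.012]), array([ 0.608, -0.043,  0.012]), array([0.59 , 0.256, 0.012]), array([0.47 , 0.25 , 0.012])]
```

>>> drive_tool([
  {"dx": 8.1, "dy": -1.1, "wz": -8.4, "hand": 85},
  {"dx": 8.1, "dy": -1.1, "wz": -8.4, "hand": 85},
  {"dx": 8.1, "dy": -1.1, "wz": -8.4, "hand": 85},
  {"dx": 8.1, "dy": -1.1, "wz": -8.4, "hand": 85},
  {"dx": 8.1, "dy": -1.1, "wz": -8.4, "hand": 85},
  {"dx": 8.1, "dy": -1.1, "wz": -8.4, "hand": 85},
  {"dx": 8.1, "dy": -1.1, "wz": -8.4, "hand": 85},
  {"dx": 8.1, "dy": -1.1, "wz": -8.4, "hand": 85},
  {"dx": 8.1, "dy": -1.1, "wz": -8.4, "hand": 85},
  {"dx": 8.1, "dy": -1.1, "wz": -8.4, "hand": 85},
  {"dx": 8.1, "dy": -1.1, "wz": -8.4, "hand": 85},
  {"dx": 8.1, "dy": -1.1, "wz": -8.4, "hand": 85},
])

```text
invalid input at $.rows[0]: expected keys dx, dy, dz, wx, wy, wz, hand
```

Run:
```python
from h import *
o=bot.get_obs();print({k:np.round(v,3) for k,v in o.items()})
a=bot.camera("wrist");cv2.imwrite("pics/c.png",a[:,:,::-1])
C=cam("wrist",o)
for d in bot.outline_of("wrist","filter_center")[:4]:
    m=d["region"];print(d["score"],d["extent"],a[m].mean(0),onz(C,*d["extent"][:2],.06))
for z in(.085,0): print("pred",proj(C,[.507,-.323,z]))
```

```text
{'clock': np.float64(0.7), 'joint_pos': array([-1.308,  0.241,  0.005,  1.335,  0.   ,  1.571]), 'joint_vel': array([-0.001, -0.001,  0.002,  0.   , -0.001, -0.001]), 'tau': array([-0.0000e+00, -3.7208e+01,  2.5264e+01,  1.0000e-03, -0.0000e+00,
       -0.0000e+00]), 'eef_pos': array([ 0.13 , -0.483,  0.242]), 'tool_rot': array([0.991, 0.131, 0.   , 0.   ]), 'ft_force': array([-0.064,  0.429, -0.514]), 'ft_torque': array([-0.007, -0.009,  0.008]), 'grasp_force': np.float64(0.0), 'grip_width': np.float64(0.085)}
pred [ 148.24256911 -536.97314494]
pred [ 180.01536506 -343.20501097]
```

View pics/c.png

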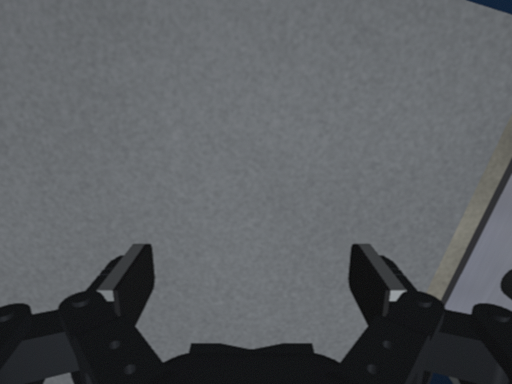

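The call was refused because every key is required. The picture shows bare bench, with the fingers at (130,290) and (370,290). Resending the move.

>>> drive_tool([
  {"dx": 7.8, "dy": -1.1, "dz": 0, "wx": 0, "wy": 0, "wz": -8.4, "hand": 85},
  {"dx": 7.8, "dy": -1.1, "dz": 0, "wx": 0, "wy": 0, "wz": -8.4, "hand": 85},
  {"dx": 7.8, "dy": -1.1, "dz": 0, "wx": 0, "wy": 0, "wz": -8.4, "hand": 85},
  {"dx": 7.8, "dy": -1.1, "dz": 0, "wx": 0, "wy": 0, "wz": -8.4, "hand": 85},
  {"dx": 7.8, "dy": -1.1, "dz": 0, "wx": 0, "wy": 0, "wz": -8.4, "hand": 85},
  {"dx": 7.8, "dy": -1.1, "dz": 0, "wx": 0, "wy": 0, "wz": -8.4, "hand": 85},
  {"dx": 7.8, "dy": -1.1, "dz": 0, "wx": 0, "wy": 0, "wz": -8.4, "hand": 85},
  {"dx": 7.8, "dy": -1.1, "dz": 0, "wx": 0, "wy": 0, "wz": -8.4, "hand": 85},
  {"dx": 7.8, "dy": -1.1, "dz": 0, "wx": 0, "wy": 0, "wz": -8.4, "hand": 85},
  {"dx": 7.8, "dy": -1.1, "dz": 0, "wx": 0, "wy": 0, "wz": -8.4, "hand": 85},
  {"dx": 7.8, "dy": -1.1, "dz": 0, "wx": 0, "wy": 0, "wz": -8.4, "hand": 85},
])

```text
clock: 1.9
eef_pos: [0.4913, -0.3287, 0.2422]
tool_rot: [0.879, 0.477, -0.0, -0.0]
ft_force: [-0.8, 0.2, 0.1]
grip_width: 0.0849
grasp_force: 0.0
```

Run:
```python
from h import *
o=bot.get_obs();print({k:np.round(o[k],4) for k in("clock","eef_pos","tool_rot","joint_pos","joint_vel")})
a=bot.camera("wrist");cv2.imwrite("pics/d.png",a[:,:,::-1])
C=cam("wrist",o)
for d in bot.outline_of("wrist","filter_center")[:4]:
    m=d["region"];print(d["score"],d["extent"],a[m].mean(0),onz(C,*d["extent"][:2],.06))
for z in(.085,0): print("pred",proj(C,[.507,-.323,z]))
```

```text
{'clock': np.float64(1.9), 'eef_pos': array([ 0.4913, -0.3287,  0.2422]), 'tool_rot': array([ 8.788e-01,  4.773e-01, -3.000e-04, -3.000e-04]), 'joint_pos': array([-5.8950e-01,  4.2570e-01,  2.6720e-01,  1.4130e+00, -3.0000e-04,
        1.5571e+00]), 'joint_vel': array([-0.0192, -0.0137, -0.0052, -0.0009,  0.0004,  0.0027])}
0.79 [160.8, 179.4, 66.6, 69.1] [98.50771056 87.57532622 24.08629893] [ 0.41200058 -0.28975212  0.06      ]
0.74 [343.7, 217.9, 66.8, 75.8] [96.20900901 85.58978979 23.98348348] [ 0.54284904 -0.42282005  0.06      ]
0.65 [268.9, 154.8, 57.4, 64.3] [60.56419837 67.46603261 79.26766304] [ 0.51375119 -0.32677466  0.06      ]
pred [261.59373592 160.58738131]
pred [259.42376911 145.45302492]
```

View pics/d.png

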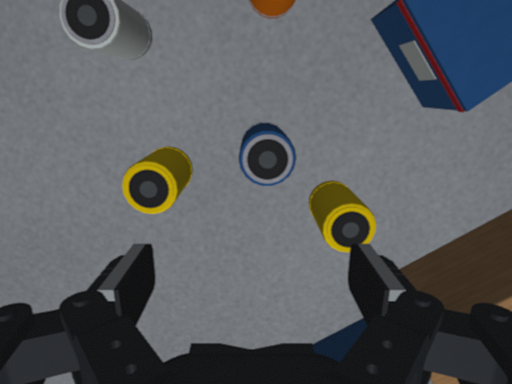

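The wrist picture shows the blue filter's rim centred at (267.5,158). The yellow ones are at (148,188) and (350,230), clear of the finger line.

```bash
cat >> h.py <<'E'
def go(o,X,yaw_d=None):
    Q=R.from_quat(o["tool_rot"]).as_matrix(); d=Q.T@(np.asarray(X)-o["eef_pos"])/.05
    y=np.degrees(np.arctan2(Q[1,0],Q[0,0])); print("units",d.round(3),"yaw of tool x",y.round(2), "" if yaw_d is None else ("wz units",-(yaw_d-y)/5))
E
python3 - <<'E'
from h import *
o=bot.get_obs();C=cam("wrist",o)
a=cv2.imread("pics/d.png"); 
p=onz(C,267.5,158,.085);print(p,proj(C,p+[.026,0,0]),proj(C,p+[0,.026,0]));go(o,[p[0],p[1],.047])
E
```

```text
[ 0.51235484 -0.32456011  0.085     ] [292.6729475  141.98358639] [251.47194727 133.23840204]
units [0.312 0.307 3.912] yaw of tool x 56.94
```

>>> drive_tool([
  {"dx": 0.31, "dy": 0.3, "dz": 1, "wx": 0, "wy": 0, "wz": 0, "hand": 85},
  {"dx": 0.31, "dy": 0.3, "dz": 2, "wx": 0, "wy": 0, "wz": 0, "hand": 85},
  {"dx": 0.31, "dy": 0.3, "dz": 3, "wx": 0, "wy": 0, "wz": 0, "hand": 85},
  {"dx": 0.31, "dy": 0.3, "dz": 3.9, "wx": 0, "wy": 0, "wz": 0, "hand": 85},
  {"dx": 0.31, "dy": 0.3, "dz": 3.9, "wx": 0, "wy": 0, "wz": 0, "hand": 85},
  {"dx": 0.31, "dy": 0.3, "dz": 3.9, "wx": 0, "wy": 0, "wz": 0, "hand": 85},
  {"dx": 0.31, "dy": 0.3, "dz": 3.9, "wx": 0, "wy": 0, "wz": 0, "hand": 48},
  {"dx": 0.31, "dy": 0.3, "dz": 3.9, "wx": 0, "wy": 0, "wz": 0, "hand": 48},
  {"dx": 0.31, "dy": 0.3, "dz": 3.9, "wx": 0, "wy": 0, "wz": 0, "hand": 48},
  {"dx": 0.31, "dy": 0.3, "dz": 3.9, "wx": 0, "wy": 0, "wz": 0, "hand": 48},
  {"dx": 0.31, "dy": 0.3, "dz": 3.9, "wx": 0, "wy": 0, "wz": 0, "hand": 48},
  {"dx": 0.31, "dy": 0.3, "dz": 3.9, "wx": 0, "wy": 0, "wz": 0, "hand": 48},
])

```text
clock: 3.2
eef_pos: [0.5147, -0.3247, 0.051]
tool_rot: [0.879, 0.478, 0.001, 0.002]
ft_force: [-1.8, 1.1, 7.1]
grip_width: 0.0509
grasp_force: 63.0
```

>>> drive_tool([
  {"dx": 0, "dy": 0, "dz": -1, "wx": 0, "wy": 0, "wz": 0, "hand": 48},
  {"dx": 0, "dy": 0, "dz": -2, "wx": 0, "wy": 0, "wz": 0, "hand": 48},
  {"dx": 0.5, "dy": 0, "dz": -3, "wx": 0, "wy": 0, "wz": -1, "hand": 48},
  {"dx": 1.3, "dy": -0.5, "dz": -4, "wx": 0, "wy": 0, "wz": -2.5, "hand": 48},
  {"dx": 2.3, "dy": -1, "dz": -4, "wx": 0, "wy": 0, "wz": -4, "hand": 48},
  {"dx": 3.26, "dy": -1.4, "dz": -4, "wx": 0, "wy": 0, "wz": -5.5, "hand": 48},
  {"dx": 3.26, "dy": -1.4, "dz": -4, "wx": 0, "wy": 0, "wz": -7, "hand": 48},
  {"dx": 3.26, "dy": -1.4, "dz": -4, "wx": 0, "wy": 0, "wz": -7.4, "hand": 48},
  {"dx": 3.26, "dy": -1.4, "dz": -4, "wx": 0, "wy": 0, "wz": -7.4, "hand": 48},
  {"dx": 3.26, "dy": -1.4, "dz": -4, "wx": 0, "wy": 0, "wz": -7.4, "hand": 48},
])

```text
clock: 4.2
eef_pos: [0.5432, -0.1488, 0.2481]
tool_rot: [0.682, 0.731, 0.0, 0.001]
ft_force: [0.1, -0.1, -3.5]
grip_width: 0.0504
grasp_force: 63.8
```

Run:
```python
from h import *
import pickle
o=bot.get_obs();print({k:np.round(o[k],4) for k in("clock","eef_pos","tool_rot","joint_pos","grip_width")})
a=bot.camera("wrist");cv2.imwrite("pics/e.png",a[:,:,::-1]);pickle.dump(dict(o),open("e.pkl","wb"))
```

```text
{'clock': np.float64(4.2), 'eef_pos': array([ 0.5432, -0.1488,  0.2481]), 'tool_rot': array([6.819e-01, 7.314e-01, 2.000e-04, 6.000e-04]), 'joint_pos': array([-2.6730e-01,  3.6430e-01,  1.9100e-01,  1.3962e+00, -2.0000e-04,
        1.2335e+00]), 'grip_width': np.float64(0.0504)}
```

>>> drive_tool([
  {"dx": 1, "dy": 0, "dz": 0, "wx": 0, "wy": 0, "wz": 0, "hand": 48},
  {"dx": 2, "dy": 0, "dz": 0, "wx": 0, "wy": 0, "wz": 0, "hand": 48},
  {"dx": 3, "dy": 0, "dz": 0, "wx": 0, "wy": 0, "wz": 0, "hand": 48},
  {"dx": 3, "dy": 0, "dz": 0, "wx": 0, "wy": 0, "wz": 0, "hand": 48},
  {"dx": 3, "dy": 0, "dz": 0, "wx": 0, "wy": 0, "wz": 0, "hand": 48},
  {"dx": 3, "dy": 0, "dz": 0, "wx": 0, "wy": 0, "wz": 0, "hand": 48},
])

```text
clock: 4.85
eef_pos: [0.5327, -0.0003, 0.2473]
tool_rot: [0.682, 0.731, -0.0, 0.0]
ft_force: [-0.4, -0.4, -2.7]
grip_width: 0.051
grasp_force: 63.8
```

Run:
```python
from h import *
import pickle
o=bot.get_obs();print({k:np.round(o[k],4) for k in("clock","eef_pos","tool_rot","joint_pos","grip_width")})
a=bot.camera("wrist");b=cv2.imread("pics/e.png");pickle.dump(dict(o),open("f.pkl","wb"))
cv2.imwrite("pics/f0.png",a[:,:,::-1])
cv2.imwrite("pics/f.png",np.vstack([b[:300],a[:300,:,::-1]]))
```

```text
{'clock': np.float64(4.85), 'eef_pos': array([ 5.327e-01, -3.000e-04,  2.473e-01]), 'tool_rot': array([ 6.823e-01,  7.311e-01, -2.000e-04,  2.000e-04]), 'joint_pos': array([-3.0000e-04,  3.0370e-01,  1.0290e-01,  1.3700e+00, -5.0000e-04,
        1.5016e+00]), 'grip_width': np.float64(0.051)}
```

View pics/f.png

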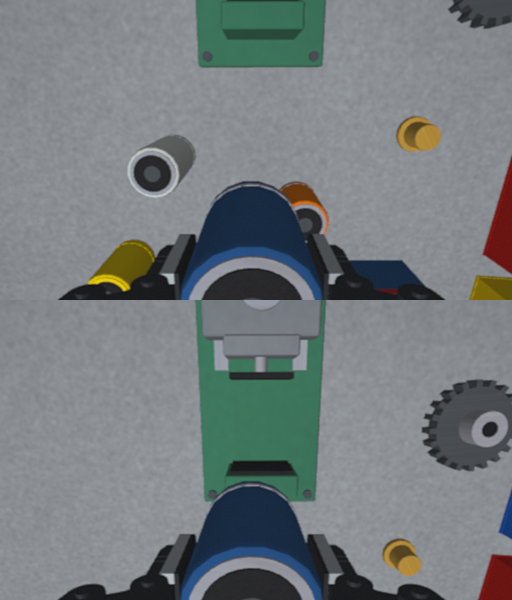

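Upper half: the plate's -y corners are at (198,66) and (323,66). Lower half (rows minus 300): the stop's face edges are at rows 161–174, the pad at rows 73–80 and columns 229–294, and the plate edges at 197→205 and 327→316.

Run:
```python
from h import *
import pickle
e=pickle.load(open("e.pkl","rb"));f=pickle.load(open("f.pkl","rb"));E=cam("wrist",e);F=cam("wrist",f)
A=onz(E,198,66,.012);B=onz(E,323,66,.012);print("corners",A,B,np.linalg.norm(A-B))
L=[onz(F,197,2,.012),onz(F,205,199,.012)];Rr=[onz(F,327,2,.012),onz(F,316,199,.012)]
print(L,Rr); 
for P in(L,Rr):
    d=P[0]-P[1];print("ang deg",np.degrees(np.arctan2(-d[0],d[1])))
print("stop bottom",onz(F,232,161,.022),onz(F,289,161,.022),"top",onz(F,226,174,.072),onz(F,295,174,.072))
print("pad top",onz(F,229,73,.056),onz(F,294,73,.056),"bot",onz(F,229,80,.020),onz(F,294,80,.02))
```

```text
corners [ 0.48251551 -0.05599771  0.012     ] [ 0.61260065 -0.04696422  0.012     ] 0.13039841949526343
[array([0.46958608, 0.15207483, 0.012     ]), array([ 0.48344148, -0.05270532,  0.012     ])] [array([0.59799182, 0.16083576, 0.012     ]), array([ 0.61245373, -0.0438555 ,  0.012     ])]
ang deg 3.8707258738088965
ang deg 4.041365444737919
stop bottom [ 0.51293935 -0.00346043  0.022     ] [0.57525653 0.00080929 0.022     ] top [ 0.51015087 -0.00595634  0.072     ] [ 0.57574246 -0.0014605   0.072     ]
pad top [0.50743394 0.08585331 0.056     ] [0.56715818 0.08993532 0.056     ] bot [0.50535635 0.08067554 0.02      ] [0.57212722 0.08524001 0.02      ]
```

>>> drive_tool([
  {"dx": 0.72, "dy": 0.22, "dz": 0.5, "wx": 0, "wy": 0, "wz": 0, "hand": 48},
  {"dx": 0.72, "dy": 0.22, "dz": 1.2, "wx": 0, "wy": 0, "wz": 0, "hand": 48},
  {"dx": 0.72, "dy": 0.22, "dz": 2, "wx": 0, "wy": 0, "wz": 0, "hand": 48},
  {"dx": 0.72, "dy": 0.22, "dz": 2.8, "wx": 0, "wy": 0, "wz": 0, "hand": 48},
  {"dx": 0.72, "dy": 0.22, "dz": 3.3, "wx": 0, "wy": 0, "wz": 0, "hand": 48},
  {"dx": 0.72, "dy": 0.22, "dz": 3.5, "wx": 0, "wy": 0, "wz": 0, "hand": 48},
  {"dx": 0.72, "dy": 0.22, "dz": 3.6, "wx": 0, "wy": 0, "wz": 0, "hand": 48},
  {"dx": 0.72, "dy": 0.22, "dz": 3.65, "wx": 0, "wy": 0, "wz": 0, "hand": 48},
  {"dx": 0.72, "dy": 0.22, "dz": 3.65, "wx": 0, "wy": 0, "wz": 0, "hand": 48},
  {"dx": 0.72, "dy": 0.22, "dz": 3.65, "wx": 0, "wy": 0, "wz": 0, "hand": 48},
])

```text
clock: 5.9
eef_pos: [0.5422, 0.0376, 0.0663]
tool_rot: [0.682, 0.732, 0.001, 0.001]
ft_force: [-0.2, 0.2, -3.0]
grip_width: 0.0507
grasp_force: 63.9
```

>>> drive_tool([
  {"dx": 0, "dy": 0, "dz": 0.03, "wx": 0, "wy": 0, "wz": 0, "hand": 48},
  {"dx": 0, "dy": 0, "dz": 0.03, "wx": 0, "wy": 0, "wz": 0, "hand": 48},
  {"dx": 0, "dy": 0, "dz": 0.03, "wx": 0, "wy": 0, "wz": 0, "hand": 48},
  {"dx": 0, "dy": 0, "dz": 0.03, "wx": 0, "wy": 0, "wz": 0, "hand": 48},
])

```text
clock: 6.3
eef_pos: [0.541, 0.0377, 0.0635]
tool_rot: [0.682, 0.732, 0.0, 0.0]
ft_force: [0.1, 0.4, -2.7]
grip_width: 0.0513
grasp_force: 63.9
```

>>> drive_tool([
  {"dx": 0, "dy": 0, "dz": 0.03, "wx": 0, "wy": 0, "wz": 0, "hand": 48},
  {"dx": 0, "dy": 0, "dz": 0.03, "wx": 0, "wy": 0, "wz": 0, "hand": 48},
  {"dx": 0, "dy": 0, "dz": 0.03, "wx": 0, "wy": 0, "wz": 0, "hand": 48},
])

```text
clock: 6.6
eef_pos: [0.5411, 0.0377, 0.063]
tool_rot: [0.682, 0.732, 0.0, 0.0]
ft_force: [-2.9, 0.4, 5.5]
grip_width: 0.0506
grasp_force: 64.9
```

>>> drive_tool([
  {"dx": 0, "dy": 0, "dz": 0, "wx": 0, "wy": 0, "wz": 0, "hand": 60},
  {"dx": 0, "dy": 0, "dz": 0, "wx": 0, "wy": 0, "wz": 0, "hand": 70},
  {"dx": 0, "dy": 0, "dz": 0, "wx": 0, "wy": 0, "wz": 0, "hand": 85},
  {"dx": 0, "dy": 0, "dz": 0, "wx": 0, "wy": 0, "wz": 0, "hand": 85},
  {"dx": 0, "dy": 0, "dz": 0, "wx": 0, "wy": 0, "wz": 0, "hand": 85},
  {"dx": 0, "dy": 0, "dz": -0.4, "wx": 0, "wy": 0, "wz": 0, "hand": 85},
  {"dx": 0, "dy": 0, "dz": -1.2, "wx": 0, "wy": 0, "wz": 0, "hand": 85},
  {"dx": 0, "dy": 0, "dz": -2, "wx": 0, "wy": 0, "wz": 0, "hand": 85},
  {"dx": 0, "dy": 0, "dz": -3, "wx": 0, "wy": 0, "wz": 0, "hand": 85},
  {"dx": 0, "dy": 0, "dz": -3.4, "wx": 0, "wy": 0, "wz": 0, "hand": 85},
  {"dx": 0, "dy": 0, "dz": -3.4, "wx": 0, "wy": 0, "wz": 0, "hand": 85},
  {"dx": 0, "dy": 0, "dz": -3.4, "wx": 0, "wy": 0, "wz": 0, "hand": 85},
])

```text
clock: 7.8
eef_pos: [0.5409, 0.0376, 0.2318]
tool_rot: [0.682, 0.732, 0.0, 0.0]
ft_force: [0.4, 0.5, -0.6]
grip_width: 0.085
grasp_force: 0.0
```

Run:
```python
from h import *
import pickle
o=bot.get_obs();print({k:np.round(o[k],4) for k in("clock","eef_pos","tool_rot","joint_pos","grip_width")})
a=bot.camera("wrist");pickle.dump(dict(o),open("g.pkl","wb"))
cv2.imwrite("pics/g.png",a[:,:,::-1])
C=cam("wrist",o)
print("nest filt top pred",proj(C,[.541,.0377,.097]),"knob",proj(C,[.531,.16,.104]))
```

```text
{'clock': np.float64(7.8), 'eef_pos': array([0.5409, 0.0376, 0.2318]), 'tool_rot': array([6.816e-01, 7.317e-01, 2.000e-04, 2.000e-04]), 'joint_pos': array([ 0.0694,  0.3287,  0.0974,  1.339 , -0.    ,  1.5694]), 'grip_width': np.float64(0.085)}
nest filt top pred [249.78563753 180.91774682] knob [247.56831375  15.86845908]
```

View pics/g.png

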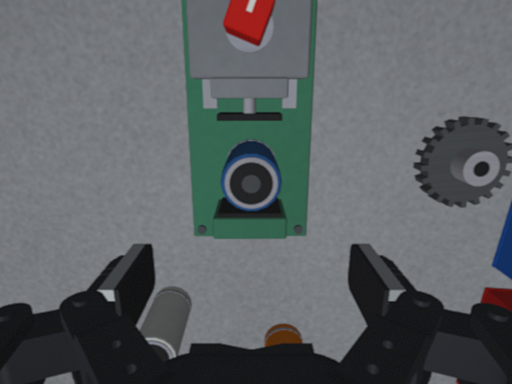

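The filter stands upright with its rim at (251,183), between the stop (250,208) and the pad (250,116). The red knob is at (250,12), so I'll move up over it.

>>> drive_tool([
  {"dx": 0.8, "dy": 0, "dz": 0, "wx": 0, "wy": 0, "wz": 0, "hand": 85},
  {"dx": 1.6, "dy": 0, "dz": -0.4, "wx": 0, "wy": 0, "wz": 0, "hand": 85},
  {"dx": 2.0, "dy": 0, "dz": -0.4, "wx": 0, "wy": 0, "wz": 0, "hand": 85},
  {"dx": 2.0, "dy": 0, "dz": -0.4, "wx": 0, "wy": 0, "wz": 0, "hand": 85},
  {"dx": 2.0, "dy": 0, "dz": -0.4, "wx": 0, "wy": 0, "wz": 0, "hand": 85},
])

```text
clock: 8.35
eef_pos: [0.5329, 0.1373, 0.2498]
tool_rot: [0.681, 0.732, -0.002, -0.001]
ft_force: [-0.1, -0.2, 0.6]
grip_width: 0.0848
grasp_force: 0.0
```

Run:
```python
from h import *
import pickle
o=bot.get_obs();print({k:np.round(o[k],4) for k in("clock","eef_pos","tool_rot","joint_pos","grip_width")})
a=bot.camera("wrist");pickle.dump(dict(o),open("k.pkl","wb"))
C=cam("wrist",o)
m=((a[:,:,0].astype(int)>2*a[:,:,1])&(a[:,:,0]>70)).astype(np.uint8)
m=cv2.morphologyEx(m,cv2.MORPH_CLOSE,np.ones((9,9)))
n,l,s,c=cv2.connectedComponentsWithStats(m);print(s,c)
u,v=proj(C,[.531,.16,.09]);print(u,v)
u,v=int(u),int(v);x0,y0=max(0,u-80),max(0,v-80)
cr=a[y0:y0+160,x0:x0+160,::-1];print(x0,y0,cr.shape)
cv2.imwrite("pics/k0.png",a[:,:,::-1]);cv2.imwrite("pics/k.png",cv2.resize(cr,None,fx=3.5,fy=3.5,interpolation=cv2.INTER_CUBIC))
```

```text
{'clock': np.float64(8.35), 'eef_pos': array([0.5329, 0.1373, 0.2498]), 'tool_rot': array([ 0.6813,  0.732 , -0.0018, -0.0008]), 'joint_pos': array([ 2.5240e-01,  3.4160e-01,  1.6270e-01,  1.3958e+00, -5.0000e-04,
        1.7513e+00]), 'grip_width': np.float64(0.0848)}
[[     0      0    512    384 115232]
 [    66      0      3      6     12]
 [    95      0      8      7     39]
 [   126      0      1      4      4]
 [     0      0    506    359  76808]
 [   308      0     22     17    113]
 [   461      0      4      7     23]
 [   279     10     14     21     96]
 [    31     13      3      2      5]
 [    67     19      1      2      2]
 [    92     19      1      1      1]
 [    50     23      1      1      1]
 [    51     25      1      1      1]
 [    84     24      5      8     30]
 [   294     29      1      1      1]
 [   274     31     10     10     55]
 [   296     30     19     11     70]
 [    15     32      3      4      9]
 [    34     33      5      6     22]
 [    70     32     11      9     61]
 [    93     33      3      2      5]
 [   319     33      4      3   
[... 3085 characters left out ...]
  ]
 [503.80310881 173.33678756]
 [213.89565217 186.77391304]
 [288.97457627 186.93220339]
 [504.42857143 199.52380952]
 [250.02380952 201.71428571]
 [511.         204.5       ]
 [511.         222.        ]
 [252.2247191  276.47940075]
 [482.1875     271.6875    ]
 [  5.56410256 294.35897436]
 [ 72.         291.5       ]
 [108.10714286 294.25892857]
 [393.83695652 294.32608696]
 [ 41.         297.        ]
 [ 37.77358491 307.88679245]
 [245.         344.        ]
 [251.76923077 346.46153846]
 [ 67.66666667 374.55555556]
 [433.         374.5       ]
 [ 60.         376.        ]
 [442.4        376.8       ]
 [455.10344828 381.        ]]
250.25992519642168 148.5495737159581
170 68 (160, 160, 3)
```

View pics/k.png

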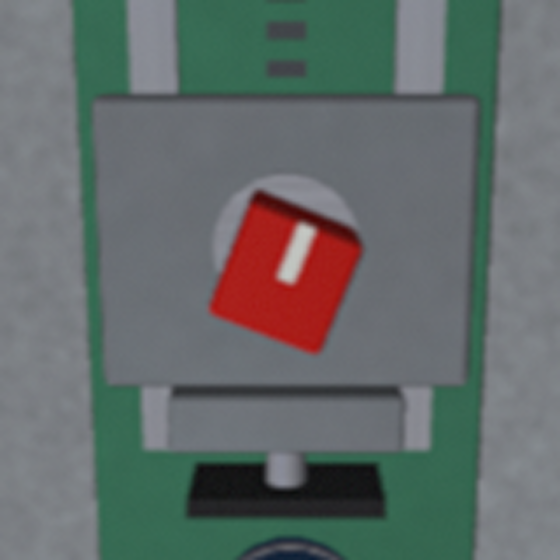

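The crop shows the knob's top corners at about (256,203), (362,247), (318,353) and (210,310). Converting those to world coordinates.

Run:
```python
from h import *
import pickle
o=pickle.load(open("k.pkl","rb"));C=cam("wrist",o)
a=cv2.imread("pics/k0.png")[:,:,::-1].astype(int)
m=((a[:,:,0]>2.5*a[:,:,1])&(a[:,:,0]>100)).astype(np.uint8)
n,l,s,c=cv2.connectedComponentsWithStats(m);print([x for x in s[1:] if x[4]>50])
P=[onz(C,u/3.5+170,v/3.5+68,.104) for u,v in((257,205),(362,248),(318,353),(210,311))]
c=np.mean(P,0);print(c)
for i in range(4):
    d=P[(i+1)%4]-P[i];print(np.linalg.norm(d).round(4),np.degrees(np.arctan2(d[1],d[0]))%90)
h=np.radians(3.95);hx=np.array([np.cos(h),np.sin(h)]);hy=np.array([-np.sin(h),np.cos(h)]);B=np.array([.5476,-.0515])
print("x off",hx@(c[:2]-B),"y",hy@(c[:2]-B),"stop y 49; pad y",hy@(c[:2]-B)-.08)
go(bot.get_obs(),[c[0],c[1],.16])
```

```text
[array([ 230,  126,   43,   43, 1029], dtype=int32)]
[0.53229248 0.1629117  0.104     ]
0.027 72.0204554446437
0.0277 72.25802595515336
0.0283 72.46659856205926
0.0279 69.60153244843897
x off -0.0005012088293986622 y 0.21495684851479968 stop y 49; pad y 0.13495684851479967
units [0.526 0.029 1.8  ] yaw of tool x 94.05
```

>>> drive_tool([
  {"dx": 0.52, "dy": 0.03, "dz": 0, "wx": 0, "wy": 0, "wz": -1.6, "hand": 60},
  {"dx": 0.52, "dy": 0.03, "dz": 0, "wx": 0, "wy": 0, "wz": -3.2, "hand": 60},
  {"dx": 0.52, "dy": 0.03, "dz": 0, "wx": 0, "wy": 0, "wz": -4.8, "hand": 60},
  {"dx": 0.52, "dy": 0.03, "dz": 0, "wx": 0, "wy": 0, "wz": -6.4, "hand": 60},
  {"dx": 0.52, "dy": 0.03, "dz": 0, "wx": 0, "wy": 0, "wz": -8, "hand": 60},
  {"dx": 0.52, "dy": 0.03, "dz": 0, "wx": 0, "wy": 0, "wz": -9.6, "hand": 60},
  {"dx": 0.52, "dy": 0.03, "dz": 0, "wx": 0, "wy": 0, "wz": -11.2, "hand": 60},
  {"dx": 0.52, "dy": 0.03, "dz": 0.5, "wx": 0, "wy": 0, "wz": -12.6, "hand": 60},
  {"dx": 0.52, "dy": 0.03, "dz": 1, "wx": 0, "wy": 0, "wz": -13.55, "hand": 60},
  {"dx": 0.52, "dy": 0.03, "dz": 1.5, "wx": 0, "wy": 0, "wz": -13.55, "hand": 60},
  {"dx": 0.52, "dy": 0.03, "dz": 1.8, "wx": 0, "wy": 0, "wz": -13.55, "hand": 60},
  {"dx": 0.52, "dy": 0.03, "dz": 1.8, "wx": 0, "wy": 0, "wz": -13.55, "hand": 60},
  {"dx": 0.52, "dy": 0.03, "dz": 1.8, "wx": 0, "wy": 0, "wz": -13.55, "hand": 60},
])

```text
clock: 9.7
eef_pos: [0.5334, 0.1623, 0.1615]
tool_rot: [0.159, 0.987, -0.0, -0.001]
ft_force: [-0.3, -0.3, -0.2]
grip_width: 0.06
grasp_force: 0.0
```

Run:
```python
from h import *
o=bot.get_obs();print({k:np.round(o[k],4) for k in("clock","eef_pos","tool_rot","joint_pos","grip_width","ft_torque")})
go(o,[.5323,.1629,.082],161.8)
a=bot.camera("wrist");C=cam("wrist",o);a=a.astype(int)
m=((a[:,:,0]>2.5*a[:,:,1])&(a[:,:,0]>100)).astype(np.uint8)
n,l,s,c=cv2.connectedComponentsWithStats(m);i=1+np.argmax(s[1:,4]);print(s[i])
ct=max(cv2.findContours((l==i).astype(np.uint8),0,1)[0],key=cv2.contourArea);r=cv2.minAreaRect(ct);print(r,onz(C,*r[0],.104),proj(C,[.5323,.1629,.104]))
```

```text
{'clock': np.float64(9.7), 'eef_pos': array([0.5334, 0.1623, 0.1615]), 'tool_rot': array([ 1.589e-01,  9.873e-01, -4.000e-04, -6.000e-04]), 'joint_pos': array([ 2.9540e-01,  4.0050e-01,  1.5500e-02,  1.1872e+00, -1.0000e-04,
        6.1460e-01]), 'grip_width': np.float64(0.06), 'ft_torque': array([ 0.0017, -0.016 , -0.0228])}
units [0.023 0.006 1.59 ] yaw of tool x 161.71 ('wz units', np.float64(-0.017080138071770536))
[ 227  174   48   57 2387]
((250.5, 202.0), (56.0, 47.0), 90.0) [0.5270013  0.16438469 0.104     ] [250.92787407 210.60776061]
```

>>> drive_tool([
  {"dx": 0, "dy": 0, "dz": 0, "wx": 0, "wy": 0, "wz": -1.6, "hand": 60},
  {"dx": 0, "dy": 0, "dz": 0, "wx": 0, "wy": 0, "wz": -3.2, "hand": 60},
  {"dx": 0, "dy": 0, "dz": 0, "wx": 0, "wy": 0, "wz": -4.8, "hand": 60},
  {"dx": 0, "dy": 0, "dz": 0, "wx": 0, "wy": 0, "wz": -6.4, "hand": 60},
  {"dx": 0, "dy": 0, "dz": 0, "wx": 0, "wy": 0, "wz": -8, "hand": 60},
  {"dx": 0, "dy": 0, "dz": 0, "wx": 0, "wy": 0, "wz": -9.6, "hand": 60},
  {"dx": 0, "dy": 0, "dz": 0, "wx": 0, "wy": 0, "wz": -11.2, "hand": 60},
  {"dx": 0, "dy": 0, "dz": 0, "wx": 0, "wy": 0, "wz": -12.8, "hand": 60},
  {"dx": 0, "dy": 0, "dz": 0, "wx": 0, "wy": 0, "wz": -14.4, "hand": 60},
  {"dx": 0, "dy": 0, "dz": 0, "wx": 0, "wy": 0, "wz": -16, "hand": 60},
  {"dx": 0, "dy": 0, "dz": 0, "wx": 0, "wy": 0, "wz": -17.4, "hand": 60},
  {"dx": 0, "dy": 0, "dz": 0, "wx": 0, "wy": 0, "wz": -18, "hand": 60},
  {"dx": 0, "dy": 0, "dz": 0, "wx": 0, "wy": 0, "wz": -18, "hand": 60},
])

```text
clock: 11.05
eef_pos: [0.5344, 0.1634, 0.1633]
tool_rot: [-0.586, 0.81, -0.0, 0.001]
ft_force: [-0.6, 0.2, 0.1]
grip_width: 0.0598
grasp_force: 0.0
```

Run:
```python
from h import *
o=bot.get_obs();print({k:np.round(o[k],4) for k in("clock","eef_pos","tool_rot","joint_pos","ft_torque")})
go(o,[.5323,.1629,.082],-108.2)
a=bot.camera("wrist");C=cam("wrist",o);cv2.imwrite("pics/l.png",a[:,:,::-1])
P=[proj(C,np.array([.5323,.1629,.104])+R.from_euler("z",71.8,degrees=True).apply([.015*i,.015*j,0])).round() for i,j in((1,1),(1,-1),(-1,-1),(-1,1))];print(P)
```

```text
{'clock': np.float64(11.05), 'eef_pos': array([0.5344, 0.1634, 0.1633]), 'tool_rot': array([-5.862e-01,  8.102e-01, -5.000e-04,  1.200e-03]), 'joint_pos': array([ 2.968e-01,  3.987e-01,  1.760e-02,  1.187e+00, -1.000e-04,
       -9.559e-01]), 'ft_torque': array([0.017 , 0.0134, 0.0619])}
units [0.025 0.04  1.625] yaw of tool x -108.23 ('wz units', np.float64(-0.005029113292121678))
[array([280., 233.]), array([232., 233.]), array([231., 187.]), array([281., 187.])]
```

View pics/l.png

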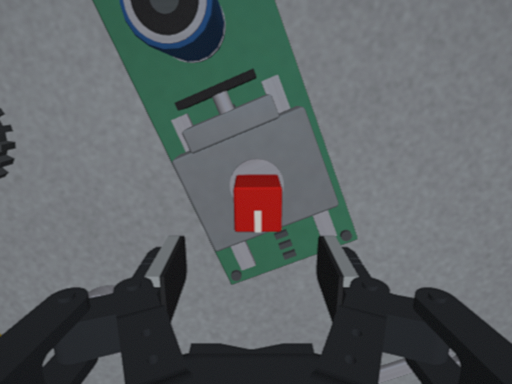

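The picture shows the knob's top square to the tool, at columns 234–282 and rows 186–232, about 1 mm to +y of the prediction.

>>> drive_tool([
  {"dx": 0.02, "dy": 0.06, "dz": 0.5, "wx": 0, "wy": 0, "wz": 0, "hand": 60},
  {"dx": 0.02, "dy": 0.06, "dz": 1, "wx": 0, "wy": 0, "wz": 0, "hand": 60},
  {"dx": 0.02, "dy": 0.06, "dz": 1.4, "wx": 0, "wy": 0, "wz": 0, "hand": 60},
  {"dx": 0.02, "dy": 0.06, "dz": 1.6, "wx": 0, "wy": 0, "wz": 0, "hand": 60},
  {"dx": 0.02, "dy": 0.06, "dz": 1.6, "wx": 0, "wy": 0, "wz": 0, "hand": 60},
  {"dx": 0.02, "dy": 0.06, "dz": 1.6, "wx": 0, "wy": 0, "wz": 0, "hand": 60},
])

```text
clock: 11.7
eef_pos: [0.531, 0.1636, 0.0827]
tool_rot: [-0.586, 0.81, -0.0, 0.001]
ft_force: [0.1, -0.1, 0.1]
grip_width: 0.0596
grasp_force: 0.0
```

```bash
cat > st.py <<'E'
from h import *
o=bot.get_obs();Q=R.from_quat(o["tool_rot"]).as_matrix()
h=np.radians(3.95);hy=np.array([-np.sin(h),np.cos(h)])
print("t",o["clock"].round(2),"pos",o["eef_pos"].round(4),"yaw",np.degrees(np.arctan2(Q[1,0],Q[0,0])).round(2),"F",o["ft_force"].round(1),"Fslide",(hy@o["ft_force"][:2]).round(2),"M",o["ft_torque"].round(3),"w",o["grip_width"].round(4),"j6",o["joint_pos"][5].round(3))
E
python3 st.py
```

```text
Traceback (most recent call last):
  File "st.py", line 4, in <module>
    print("t",o["clock"].round(2),"pos",o["eef_pos"].round(4),"yaw",np.degrees(np.arctan2(Q[1,0],Q[0,0])).round(2),"F",o["ft_force"].round(1),"Fslide",(hy@o["ft_force"][:2]).round(2),"M",o["ft_torque"].round(3),"w",o["grip_width"].round(4),"j6",o["joint_pos"][5].round(3))
              ^^^^^^^^^^^^^^^^
AttributeError: 'float' object has no attribute 'round'
```

>>> drive_tool([
  {"dx": 0, "dy": 0, "dz": 0, "wx": 0, "wy": 0, "wz": 0, "hand": 40},
  {"dx": 0, "dy": 0, "dz": 0, "wx": 0, "wy": 0, "wz": 0, "hand": 32},
  {"dx": 0, "dy": 0, "dz": 0, "wx": 0, "wy": 0, "wz": 0, "hand": 25},
  {"dx": 0, "dy": 0, "dz": 0, "wx": 0, "wy": 0, "wz": 0, "hand": 25},
  {"dx": 0, "dy": 0, "dz": 0, "wx": 0, "wy": 0, "wz": 0, "hand": 25},
  {"dx": 0, "dy": 0, "dz": 0, "wx": 0, "wy": 0, "wz": 0, "hand": 25},
])

```text
clock: 12.3
eef_pos: [0.5307, 0.1638, 0.0832]
tool_rot: [-0.587, 0.81, -0.0, 0.001]
ft_force: [-2.1, 0.5, 5.7]
grip_width: 0.0292
grasp_force: 59.9
```

```bash
python3 st.py
```

```text
Traceback (most recent call last):
  File "st.py", line 4, in <module>
    print("t",o["clock"].round(2),"pos",o["eef_pos"].round(4),"yaw",np.degrees(np.arctan2(Q[1,0],Q[0,0])).round(2),"F",o["ft_force"].round(1),"Fslide",(hy@o["ft_force"][:2]).round(2),"M",o["ft_torque"].round(3),"w",o["grip_width"].round(4),"j6",o["joint_pos"][5].round(3))
              ^^^^^^^^^^^^^^^^
AttributeError: 'float' object has no attribute 'round'
```

>>> drive_tool([
  {"dx": 0.019, "dy": -0.008, "dz": 0, "wx": 0, "wy": 0, "wz": 1, "hand": 25},
  {"dx": 0.039, "dy": -0.016, "dz": 0, "wx": 0, "wy": 0, "wz": 2, "hand": 25},
  {"dx": 0.058, "dy": -0.024, "dz": 0, "wx": 0, "wy": 0, "wz": 3, "hand": 25},
  {"dx": 0.078, "dy": -0.032, "dz": 0, "wx": 0, "wy": 0, "wz": 4, "hand": 25},
  {"dx": 0.097, "dy": -0.04, "dz": 0, "wx": 0, "wy": 0, "wz": 5, "hand": 25},
  {"dx": 0.116, "dy": -0.047, "dz": 0, "wx": 0, "wy": 0, "wz": 6, "hand": 25},
  {"dx": 0.136, "dy": -0.055, "dz": 0, "wx": 0, "wy": 0, "wz": 7, "hand": 25},
  {"dx": 0.155, "dy": -0.063, "dz": 0, "wx": 0, "wy": 0, "wz": 8, "hand": 25},
  {"dx": 0.155, "dy": -0.063, "dz": 0, "wx": 0, "wy": 0, "wz": 8, "hand": 25},
])

```text
clock: 13.2
eef_pos: [0.5317, 0.1551, 0.0832]
tool_rot: [-0.273, 0.962, -0.0, 0.001]
ft_force: [-1.4, -0.2, 4.9]
grip_width: 0.029
grasp_force: 59.7
```

```bash
sed -i 's/o\["clock"\].round(2)/round(float(o["clock"]),2)/; s/o\["grip_width"\].round(4)/round(float(o["grip_width"]),4)/' st.py
cat >> st.py <<'E'
y=np.arctan2(Q[1,0],Q[0,0]); d=Q.T@np.array([np.sin(h),-np.cos(h),0])*.02094; print("per 5deg dx,dy",d[:2].round(4))
print("pred along travel", ((-hy)@(o["eef_pos"][:2]-[.5307,.1638])).round(4))
E
python3 st.py
```

```text
t 13.2 pos [0.5317 0.1551 0.0832] yaw -148.31 F [-1.4 -0.2  4.9] Fslide -0.09 M [-0.123  0.264 -0.324] w 0.029 j6 -0.269
per 5deg dx,dy [ 0.0097 -0.0185]
pred along travel 0.0088
```

>>> drive_tool([
  {"dx": 0.01, "dy": -0.018, "dz": 0, "wx": 0, "wy": 0, "wz": 1, "hand": 25},
  {"dx": 0.019, "dy": -0.037, "dz": 0, "wx": 0, "wy": 0, "wz": 2, "hand": 25},
  {"dx": 0.029, "dy": -0.055, "dz": 0, "wx": 0, "wy": 0, "wz": 3, "hand": 25},
  {"dx": 0.039, "dy": -0.074, "dz": 0, "wx": 0, "wy": 0, "wz": 4, "hand": 25},
  {"dx": 0.048, "dy": -0.092, "dz": 0, "wx": 0, "wy": 0, "wz": 5, "hand": 25},
  {"dx": 0.058, "dy": -0.111, "dz": 0, "wx": 0, "wy": 0, "wz": 6, "hand": 25},
  {"dx": 0.068, "dy": -0.13, "dz": 0, "wx": 0, "wy": 0, "wz": 7, "hand": 25},
  {"dx": 0.078, "dy": -0.148, "dz": 0, "wx": 0, "wy": 0, "wz": 8, "hand": 25},
  {"dx": 0.087, "dy": -0.167, "dz": 0, "wx": 0, "wy": 0, "wz": 9, "hand": 25},
  {"dx": 0.097, "dy": -0.185, "dz": 0, "wx": 0, "wy": 0, "wz": 10, "hand": 25},
  {"dx": 0.097, "dy": -0.185, "dz": 0, "wx": 0, "wy": 0, "wz": 10, "hand": 25},
])

```text
clock: 14.3
eef_pos: [0.5325, 0.1441, 0.0832]
tool_rot: [0.159, 0.987, -0.0, 0.001]
ft_force: [-1.0, -1.0, 6.2]
grip_width: 0.029
grasp_force: 59.8
```

```bash
python3 st.py
```

```text
t 14.3 pos [0.5325 0.1441 0.0832] yaw 161.67 F [-1.  -1.   6.2] Fslide -0.97 M [-0.473  0.351 -0.312] w 0.029 j6 0.585
per 5deg dx,dy [-0.0079 -0.0194]
pred along travel 0.0198
```

>>> drive_tool([
  {"dx": -0.008, "dy": -0.019, "dz": 0, "wx": 0, "wy": 0, "wz": 1, "hand": 25},
  {"dx": -0.016, "dy": -0.039, "dz": 0, "wx": 0, "wy": 0, "wz": 2, "hand": 25},
  {"dx": -0.024, "dy": -0.058, "dz": 0, "wx": 0, "wy": 0, "wz": 3, "hand": 25},
  {"dx": -0.032, "dy": -0.078, "dz": 0, "wx": 0, "wy": 0, "wz": 4, "hand": 25},
  {"dx": -0.04, "dy": -0.097, "dz": 0, "wx": 0, "wy": 0, "wz": 5, "hand": 25},
  {"dx": -0.047, "dy": -0.116, "dz": 0, "wx": 0, "wy": 0, "wz": 6, "hand": 25},
  {"dx": -0.055, "dy": -0.136, "dz": 0, "wx": 0, "wy": 0, "wz": 7, "hand": 25},
  {"dx": -0.063, "dy": -0.155, "dz": 0, "wx": 0, "wy": 0, "wz": 8, "hand": 25},
  {"dx": -0.071, "dy": -0.175, "dz": 0, "wx": 0, "wy": 0, "wz": 9, "hand": 25},
  {"dx": -0.071, "dy": -0.175, "dz": 0, "wx": 0, "wy": 0, "wz": 9, "hand": 25},
])

```text
clock: 15.3
eef_pos: [0.5328, 0.1343, 0.0832]
tool_rot: [0.525, 0.851, -0.0, 0.001]
ft_force: [-1.0, -3.4, 6.6]
grip_width: 0.029
grasp_force: 59.9
```

```bash
python3 st.py
```

```text
t 15.3 pos [0.5328 0.1343 0.0832] yaw 116.66 F [-1.  -3.4  6.6] Fslide -3.33 M [-0.589  0.617 -0.249] w 0.029 j6 1.353
per 5deg dx,dy [-0.0193 -0.0081]
pred along travel 0.0296
```

>>> drive_tool([
  {"dx": -0.022, "dy": -0.01, "dz": 0, "wx": 0, "wy": 0, "wz": 0.5, "hand": 25},
  {"dx": -0.042, "dy": -0.017, "dz": 0, "wx": 0, "wy": 0, "wz": 1, "hand": 25},
  {"dx": -0.051, "dy": -0.022, "dz": 0, "wx": 0, "wy": 0, "wz": 1.5, "hand": 25},
  {"dx": -0.061, "dy": -0.026, "dz": 0, "wx": 0, "wy": 0, "wz": 2, "hand": 25},
])

```text
clock: 15.7
eef_pos: [0.5328, 0.1322, 0.0832]
tool_rot: [0.596, 0.803, 0.001, 0.0]
ft_force: [-1.9, 0.5, 5.6]
grip_width: 0.0291
grasp_force: 60.1
```

```bash
python3 st.py
```

```text
t 15.7 pos [0.5328 0.1322 0.0832] yaw 106.76 F [-1.9  0.5  5.6] Fslide 0.61 M [-0.103  0.728  0.265] w 0.0291 j6 1.521
per 5deg dx,dy [-0.0204 -0.0046]
pred along travel 0.0317
```

>>> drive_tool([
  {"dx": -0.01, "dy": -0.002, "dz": 0, "wx": 0, "wy": 0, "wz": 0.5, "hand": 25},
  {"dx": -0.02, "dy": -0.005, "dz": 0, "wx": 0, "wy": 0, "wz": 1, "hand": 25},
])

```text
clock: 15.9
eef_pos: [0.5328, 0.1311, 0.0832]
tool_rot: [0.631, 0.776, 0.001, 0.0]
ft_force: [-1.3, -0.4, 6.9]
grip_width: 0.0296
grasp_force: 60.1
```

```bash
python3 st.py
```

```text
t 15.9 pos [0.5328 0.1311 0.0832] yaw 101.76 F [-1.3 -0.4  6.9] Fslide -0.28 M [-0.113  0.672  0.302] w 0.0296 j6 1.607
per 5deg dx,dy [-0.0207 -0.0028]
pred along travel 0.0327
```

>>> drive_tool([
  {"dx": -0.01, "dy": -0.001, "dz": 0, "wx": 0, "wy": 0, "wz": 0.5, "hand": 25},
  {"dx": -0.021, "dy": -0.003, "dz": 0, "wx": 0, "wy": 0, "wz": 1, "hand": 25},
])

```text
clock: 16.1
eef_pos: [0.5329, 0.1301, 0.0832]
tool_rot: [0.664, 0.748, 0.001, 0.0]
ft_force: [-2.0, 0.6, 6.8]
grip_width: 0.0293
grasp_force: 60.1
```

```bash
python3 st.py
```

```text
t 16.1 pos [0.5329 0.1301 0.0832] yaw 96.76 F [-2.   0.6  6.8] Fslide 0.71 M [-0.07   0.688  0.336] w 0.0293 j6 1.692
per 5deg dx,dy [-0.0209 -0.001 ]
pred along travel 0.0338
```

>>> drive_tool([
  {"dx": -0.01, "dy": 0, "dz": 0, "wx": 0, "wy": 0, "wz": 0.5, "hand": 25},
])

```text
clock: 16.2
eef_pos: [0.5329, 0.1296, 0.0832]
tool_rot: [0.68, 0.733, 0.001, 0.0]
ft_force: [-3.9, -0.3, 7.7]
grip_width: 0.0294
grasp_force: 60.2
```

```bash
python3 st.py
```

```text
t 16.2 pos [0.5329 0.1296 0.0832] yaw 94.26 F [-3.9 -0.3  7.7] Fslide -0.07 M [-0.074  0.773  0.347] w 0.0294 j6 1.735
per 5deg dx,dy [-0.0209 -0.0001]
pred along travel 0.0343
```

>>> drive_tool([
  {"dx": -0.01, "dy": 0, "dz": 0, "wx": 0, "wy": 0, "wz": 0.5, "hand": 25},
])

```text
clock: 16.3
eef_pos: [0.5329, 0.129, 0.0832]
tool_rot: [0.696, 0.718, 0.001, 0.0]
ft_force: [-2.6, -0.4, 6.2]
grip_width: 0.0295
grasp_force: 60.2
```

```bash
python3 st.py
```

```text
t 16.3 pos [0.5329 0.129  0.0832] yaw 91.77 F [-2.6 -0.4  6.2] Fslide -0.25 M [-0.12   0.787  0.393] w 0.0295 j6 1.777
per 5deg dx,dy [-0.0209  0.0008]
pred along travel 0.0348
```

>>> drive_tool([
  {"dx": 0.021, "dy": -0.001, "dz": 0, "wx": 0, "wy": 0, "wz": -1, "hand": 25},
  {"dx": 0.042, "dy": -0.002, "dz": 0, "wx": 0, "wy": 0, "wz": -2, "hand": 25},
  {"dx": 0.063, "dy": -0.002, "dz": 0, "wx": 0, "wy": 0, "wz": -3, "hand": 25},
  {"dx": 0.084, "dy": -0.003, "dz": 0, "wx": 0, "wy": 0, "wz": -4, "hand": 25},
  {"dx": 0.105, "dy": -0.004, "dz": 0, "wx": 0, "wy": 0, "wz": -5, "hand": 25},
  {"dx": 0.126, "dy": -0.005, "dz": 0, "wx": 0, "wy": 0, "wz": -6, "hand": 25},
  {"dx": 0.126, "dy": -0.005, "dz": 0, "wx": 0, "wy": 0, "wz": -6, "hand": 25},
  {"dx": 0.115, "dy": -0.004, "dz": 0, "wx": 0, "wy": 0, "wz": -5.5, "hand": 25},
  {"dx": 0.105, "dy": -0.004, "dz": 0, "wx": 0, "wy": 0, "wz": -5, "hand": 25},
])

```text
clock: 17.2
eef_pos: [0.5328, 0.1343, 0.0832]
tool_rot: [0.524, 0.852, 0.001, 0.001]
ft_force: [-2.2, 0.6, 5.7]
grip_width: 0.0294
grasp_force: 60.1
```

```bash
python3 st.py
```

```text
t 17.2 pos [0.5328 0.1343 0.0832] yaw 116.76 F [-2.2  0.6  5.7] Fslide 0.79 M [-0.112  0.617  0.297] w 0.0294 j6 1.351
per 5deg dx,dy [-0.0193 -0.0081]
pred along travel 0.0296
```

>>> drive_tool([
  {"dx": -0.01, "dy": -0.004, "dz": 0, "wx": 0, "wy": 0, "wz": 0.5, "hand": 25},
  {"dx": -0.019, "dy": -0.008, "dz": 0, "wx": 0, "wy": 0, "wz": 1, "hand": 25},
])

```text
clock: 17.4
eef_pos: [0.5328, 0.1332, 0.0832]
tool_rot: [0.561, 0.828, 0.001, 0.0]
ft_force: [-1.5, 0.3, 5.8]
grip_width: 0.0293
grasp_force: 60.1
```

```bash
python3 st.py
```

```text
t 17.4 pos [0.5328 0.1332 0.0832] yaw 111.76 F [-1.5  0.3  5.8] Fslide 0.42 M [-0.164  0.617  0.316] w 0.0293 j6 1.436
per 5deg dx,dy [-0.0199 -0.0064]
pred along travel 0.0306
```

>>> drive_tool([
  {"dx": -0.01, "dy": -0.003, "dz": 0, "wx": 0, "wy": 0, "wz": 0.5, "hand": 25},
  {"dx": -0.02, "dy": -0.006, "dz": 0, "wx": 0, "wy": 0, "wz": 1, "hand": 25},
])

```text
clock: 17.6
eef_pos: [0.5328, 0.1322, 0.0832]
tool_rot: [0.597, 0.803, 0.001, 0.0]
ft_force: [-1.5, -0.3, 7.2]
grip_width: 0.0293
grasp_force: 60.1
```

```bash
python3 st.py
```

```text
t 17.6 pos [0.5328 0.1322 0.0832] yaw 106.76 F [-1.5 -0.3  7.2] Fslide -0.15 M [-0.138  0.635  0.298] w 0.0293 j6 1.521
per 5deg dx,dy [-0.0204 -0.0046]
pred along travel 0.0317
```

>>> drive_tool([
  {"dx": -0.01, "dy": -0.002, "dz": 0, "wx": 0, "wy": 0, "wz": 0.5, "hand": 25},
  {"dx": -0.02, "dy": -0.005, "dz": 0, "wx": 0, "wy": 0, "wz": 1, "hand": 25},
])

```text
clock: 17.8
eef_pos: [0.5329, 0.1311, 0.0832]
tool_rot: [0.631, 0.776, 0.001, 0.0]
ft_force: [-1.8, 0.7, 6.6]
grip_width: 0.0294
grasp_force: 60.1
```

```bash
python3 st.py
```

```text
t 17.8 pos [0.5329 0.1311 0.0832] yaw 101.75 F [-1.8  0.7  6.6] Fslide 0.84 M [-0.142  0.705  0.267] w 0.0294 j6 1.607
per 5deg dx,dy [-0.0207 -0.0028]
pred along travel 0.0328
```

>>> drive_tool([
  {"dx": -0.01, "dy": -0.001, "dz": 0, "wx": 0, "wy": 0, "wz": 0.5, "hand": 25},
  {"dx": -0.021, "dy": -0.003, "dz": 0, "wx": 0, "wy": 0, "wz": 1, "hand": 25},
])

```text
clock: 18.0
eef_pos: [0.5328, 0.1301, 0.0832]
tool_rot: [0.664, 0.748, 0.001, 0.0]
ft_force: [-2.7, -0.0, 6.0]
grip_width: 0.029
grasp_force: 60.1
```

```bash
python3 st.py
```

```text
t 18.0 pos [0.5328 0.1301 0.0832] yaw 96.76 F [-2.7 -0.   6. ] Fslide 0.14 M [-0.032  0.676  0.307] w 0.029 j6 1.692
per 5deg dx,dy [-0.0209 -0.001 ]
pred along travel 0.0338
```

>>> drive_tool([
  {"dx": -0.01, "dy": 0, "dz": 0, "wx": 0, "wy": 0, "wz": 0.5, "hand": 25},
])

```text
clock: 18.1
eef_pos: [0.5329, 0.1296, 0.0832]
tool_rot: [0.68, 0.733, 0.0, 0.0]
ft_force: [-1.6, -0.2, 6.3]
grip_width: 0.0294
grasp_force: 60.2
```

```bash
python3 st.py
```

```text
t 18.1 pos [0.5329 0.1296 0.0832] yaw 94.26 F [-1.6 -0.2  6.3] Fslide -0.13 M [-0.106  0.738  0.375] w 0.0294 j6 1.735
per 5deg dx,dy [-0.0209 -0.0001]
pred along travel 0.0343
```

>>> drive_tool([
  {"dx": -0.01, "dy": 0, "dz": 0, "wx": 0, "wy": 0, "wz": 0.5, "hand": 25},
])

```text
clock: 18.2
eef_pos: [0.5329, 0.1291, 0.0832]
tool_rot: [0.696, 0.718, 0.0, 0.0]
ft_force: [-2.2, -0.1, 6.6]
grip_width: 0.0289
grasp_force: 60.2
```

```bash
python3 st.py
```

```text
t 18.2 pos [0.5329 0.1291 0.0832] yaw 91.77 F [-2.2 -0.1  6.6] Fslide 0.02 M [-0.091  0.785  0.377] w 0.0289 j6 1.778
per 5deg dx,dy [-0.0209  0.0008]
pred along travel 0.0348
```

>>> drive_tool([
  {"dx": -0.008, "dy": 0, "dz": 0, "wx": 0, "wy": 0, "wz": 0.4, "hand": 25},
])

```text
clock: 18.3
eef_pos: [0.5329, 0.1286, 0.0832]
tool_rot: [0.708, 0.706, 0.0, 0.0]
ft_force: [-2.1, -0.3, 6.9]
grip_width: 0.0293
grasp_force: 60.2
```

```bash
python3 st.py
```

```text
t 18.3 pos [0.5329 0.1286 0.0832] yaw 89.78 F [-2.1 -0.3  6.9] Fslide -0.15 M [-0.145  0.739  0.381] w 0.0293 j6 1.811
per 5deg dx,dy [-0.0209  0.0015]
pred along travel 0.0352
```

>>> drive_tool([
  {"dx": 0, "dy": 0, "dz": 0, "wx": 0, "wy": 0, "wz": 0, "hand": 25},
  {"dx": 0, "dy": 0, "dz": 0, "wx": 0, "wy": 0, "wz": 0, "hand": 25},
  {"dx": 0, "dy": 0, "dz": 0, "wx": 0, "wy": 0, "wz": 0, "hand": 25},
])

```text
clock: 18.6
eef_pos: [0.5329, 0.1286, 0.0832]
tool_rot: [0.708, 0.706, 0.0, 0.0]
ft_force: [-2.5, -0.2, 6.2]
grip_width: 0.0291
grasp_force: 60.0
```

```bash
python3 st.py
```

```text
t 18.6 pos [0.5329 0.1286 0.0832] yaw 89.81 F [-2.5 -0.2  6.2] Fslide -0.06 M [-0.093  0.744  0.054] w 0.0291 j6 1.811
per 5deg dx,dy [-0.0209  0.0015]
pred along travel 0.0353
```

>>> drive_tool([
  {"dx": 0, "dy": 0, "dz": 0, "wx": 0, "wy": 0, "wz": 0, "hand": 35},
  {"dx": 0, "dy": 0, "dz": 0, "wx": 0, "wy": 0, "wz": 0, "hand": 50},
  {"dx": 0, "dy": 0, "dz": 0, "wx": 0, "wy": 0, "wz": 0, "hand": 55},
  {"dx": 0, "dy": 0, "dz": 0, "wx": 0, "wy": 0, "wz": 0, "hand": 55},
  {"dx": 0, "dy": 0, "dz": -0.3, "wx": 0, "wy": 0, "wz": 0, "hand": 55},
  {"dx": 0, "dy": 0, "dz": -1, "wx": 0, "wy": 0, "wz": 0, "hand": 55},
  {"dx": 0, "dy": 0, "dz": -2, "wx": 0, "wy": 0, "wz": 0, "hand": 55},
  {"dx": -0.8, "dy": 0, "dz": -3, "wx": 0, "wy": 0, "wz": 0, "hand": 55},
  {"dx": -1.6, "dy": 0, "dz": -3, "wx": 0, "wy": 0, "wz": 0, "hand": 55},
  {"dx": -1.6, "dy": 0, "dz": -3, "wx": 0, "wy": 0, "wz": 0, "hand": 55},
  {"dx": -1.6, "dy": 0, "dz": -3, "wx": 0, "wy": 0, "wz": 0, "hand": 55},
])

```text
clock: 19.7
eef_pos: [0.5327, 0.0474, 0.2321]
tool_rot: [0.709, 0.705, 0.0, 0.0]
ft_force: [0.6, 0.5, -0.1]
grip_width: 0.0549
grasp_force: 0.0
```

```bash
python3 st.py
python3 - <<'E'
from h import *
o=bot.get_obs();a=bot.camera("wrist");cv2.imwrite("pics/z.png",cv2.resize(a[0:260,130:390,::-1],(600,600)))
E
```

```text
t 19.7 pos [0.5327 0.0474 0.2321] yaw 89.65 F [ 0.6  0.5 -0.1] Fslide 0.47 M [0.004 0.039 0.008] w 0.0549 j6 1.666
per 5deg dx,dy [-0.0209  0.0016]
pred along travel 0.1162
```

View pics/z.png

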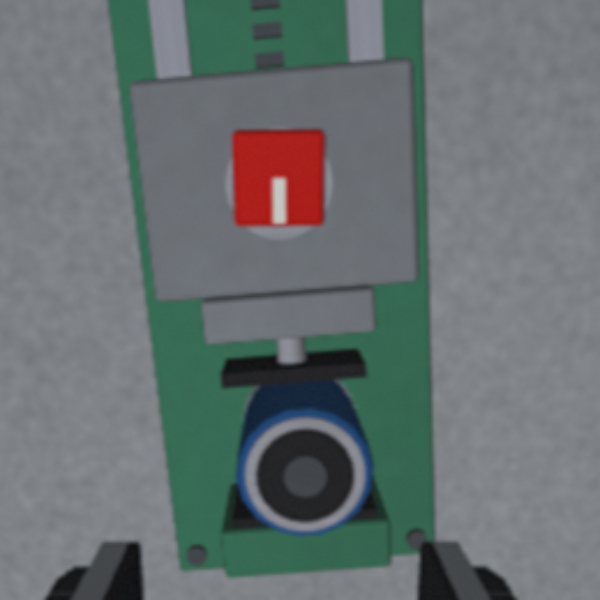

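The filter stands upright between the pad (293,368) and the stop (305,545). The knob has been let go and the hand is clear.

```bash
python3 -c "
from workcell import bot
print(bot.job_done())"
```

```text
the job is handed in; nothing more can be done
None
```

The blue filter stands upright in the holder, pressed against the stop with an estimated 9–10 N (judged from knob torque, give or take 2 N). The knob is released, the arm is clear, and the job was handed in at about 20 s; no verdict came back.

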